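Put the set-up blocks away in the covered tray

TASK

Put the aluminium set-up blocks away: slide the steel tray's cover fully open, lay every block flat in the tray in one tight row, then slide the cover fully shut over them. The blocks lie side by side without gaps, each pointing from the near wall to the far wall, the row starting against the left-hand end wall (as the robot sees it) and every block's far end flush against the far wall. Leave the hammer, the clamp and the reamer where they are.

Things in the scene. Friction and masses are not known exactly. Their poses are not given: they have to be found in the camera images.
- tray: fixed shallow steel tray, outside 150 x 290 x 36 mm. Origin: centre of its underside. +x points away from the robot to its far wall, +y to its left-hand end wall. Walls 5 mm, floor 4 mm thick: inside is x +-70, y +-140, z 4 to 36 mm. Two runners (tops at z 36 mm, y +-142 mm) go on from the far wall to x 225 mm and carry the open cover
- cover (a joint): flat steel cover 150 x 290 x 4 mm (underside 37 mm above the shelf) that slides along the tray's +x, away from the robot, on stiff runners: 0 = fully shut, 0.15 m = fully open (compartment quite clear); it stays where it is left
- cover_handle (a point): top centre of the cover's upright grip bar, 67 mm above the shelf; the bar is 12 mm thick along the tray's x, 100 mm long along its y and stands 26 mm above the cover, 40 mm from the cover's edge nearest the robot
- block1: aluminium set-up block with dark bored holes, 80 x 36 x 28 mm (its x, y, z), about 0.2 kg; origin at the centre of its underside. Three to five such blocks, all alike and interchangeable, are present; an absent one reads None
- block2: aluminium set-up block with dark bored holes, 80 x 36 x 28 mm (its x, y, z), about 0.2 kg; origin at the centre of its underside. Three to five such blocks, all alike and interchangeable, are present; an absent one reads None
- block3: aluminium set-up block with dark bored holes, 80 x 36 x 28 mm (its x, y, z), about 0.2 kg; origin at the centre of its underside. Three to five such blocks, all alike and interchangeable, are present; an absent one reads None
- block4: aluminium set-up block with dark bored holes, 80 x 36 x 28 mm (its x, y, z), about 0.2 kg; origin at the centre of its underside. Three to five such blocks, all alike and interchangeable, are present; an absent one reads None
- block5: aluminium set-up block with dark bored holes, 80 x 36 x 28 mm (its x, y, z), about 0.2 kg; origin at the centre of its underside. Three to five such blocks, all alike and interchangeable, are present; an absent one reads None
- hammer: copper soft hammer lying on the shelf left of the tray, bystander
- clamp: rusty cast-iron tailstock clamp, 110 x 70 x 104 mm, origin under its centre, bystander
- reamer: chrome reamer in a clear plastic tube, 208 x 32 x 32 mm along its x, origin under its centre, bystander
Things that resemble listed ones, but are neither listed nor needed, are in the scene too. Leave any red look-alike of the block3 alone.

How it is judged (in metres and radians):
On the way, in this order (a step that is already met when the one before it is completed fails the run):
1. the cover is slid fully open (value of joint cover above 0.14 m), for 0.2 s.
2. with the cover open, all blocks lie in the tight row (value of joint cover above 0.1 m and x of block1 in the frame of tray between 0.025 and 0.034 m and angle between the x axis of each of block1, block2, block3, block4, block5 and the x axis of tray, either way round below 0.08 rad and angle between the z axis of each of block1, block2, block3, block4, block5 and the z axis of tray, either way round below 0.08 rad and (y of block1 in the frame of tray between 0.115 and 0.129 m or y of block1 in the frame of tray between 0.079 and 0.093 m or y of block1 in the frame of tray between 0.043 and 0.057 m or y of block1 in the frame of tray between 0.007 and 0.021 m or y of block1 in the frame of tray between -0.029 and -0.015 m) and x of block2 in the frame of tray between 0.025 and 0.034 m and (y of block2 in the frame of tray between 0.115 and 0.129 m or y of block2 in the frame of tray between 0.079 and 0.093 m or y of block2 in the frame of tray between 0.043 and 0.057 m or y of block2 in the frame of tray between 0.007 and 0.021 m or y of block2 in the frame of tray between -0.029 and -0.015 m) and x of block3 in the frame of tray between 0.025 and 0.034 m and (y of block3 in the frame of tray between 0.115 and 0.129 m or y of block3 in the frame of tray between 0.079 and 0.093 m or y of block3 in the frame of tray between 0.043 and 0.057 m or y of block3 in the frame of tray between 0.007 and 0.021 m or y of block3 in the frame of tray between -0.029 and -0.015 m) and x of block4 in the frame of tray between 0.025 and 0.034 m and (y of block4 in the frame of tray between 0.115 and 0.129 m or y of block4 in the frame of tray between 0.079 and 0.093 m or y of block4 in the frame of tray between 0.043 and 0.057 m or y of block4 in the frame of tray between 0.007 and 0.021 m or y of block4 in the frame of tray between -0.029 and -0.015 m) and x of block5 in the frame of tray between 0.025 and 0.034 m and (y of block5 in the frame of tray between 0.115 and 0.129 m or y of block5 in the frame of tray between 0.079 and 0.093 m or y of block5 in the frame of tray between 0.043 and 0.057 m or y of block5 in the frame of tray between 0.007 and 0.021 m or y of block5 in the frame of tray between -0.029 and -0.015 m) and (y of block1 in the frame of tray between 0.115 and 0.129 m or y of block2 in the frame of tray between 0.115 and 0.129 m or y of block3 in the frame of tray between 0.115 and 0.129 m or y of block4 in the frame of tray between 0.115 and 0.129 m or y of block5 in the frame of tray between 0.115 and 0.129 m) and (not (y of block1 in the frame of tray between 0.079 and 0.093 m or y of block2 in the frame of tray between 0.079 and 0.093 m or y of block3 in the frame of tray between 0.079 and 0.093 m or y of block4 in the frame of tray between 0.079 and 0.093 m or y of block5 in the frame of tray between 0.079 and 0.093 m) or (y of block1 in the frame of tray between 0.115 and 0.129 m or y of block2 in the frame of tray between 0.115 and 0.129 m or y of block3 in the frame of tray between 0.115 and 0.129 m or y of block4 in the frame of tray between 0.115 and 0.129 m or y of block5 in the frame of tray between 0.115 and 0.129 m)) and (not (y of block1 in the frame of tray between 0.043 and 0.057 m or y of block2 in the frame of tray between 0.043 and 0.057 m or y of block3 in the frame of tray between 0.043 and 0.057 m or y of block4 in the frame of tray between 0.043 and 0.057 m or y of block5 in the frame of tray between 0.043 and 0.057 m) or (y of block1 in the frame of tray between 0.079 and 0.093 m or y of block2 in the frame of tray between 0.079 and 0.093 m or y of block3 in the frame of tray between 0.079 and 0.093 m or y of block4 in the frame of tray between 0.079 and 0.093 m or y of block5 in the frame of tray between 0.079 and 0.093 m)) and (not (y of block1 in the frame of tray between 0.007 and 0.021 m or y of block2 in the frame of tray between 0.007 and 0.021 m or y of block3 in the frame of tray between 0.007 and 0.021 m or y of block4 in the frame of tray between 0.007 and 0.021 m or y of block5 in the frame of tray between 0.007 and 0.021 m) or (y of block1 in the frame of tray between 0.043 and 0.057 m or y of block2 in the frame of tray between 0.043 and 0.057 m or y of block3 in the frame of tray between 0.043 and 0.057 m or y of block4 in the frame of tray between 0.043 and 0.057 m or y of block5 in the frame of tray between 0.043 and 0.057 m)) and (not (y of block1 in the frame of tray between -0.029 and -0.015 m or y of block2 in the frame of tray between -0.029 and -0.015 m or y of block3 in the frame of tray between -0.029 and -0.015 m or y of block4 in the frame of tray between -0.029 and -0.015 m or y of block5 in the frame of tray between -0.029 and -0.015 m) or (y of block1 in the frame of tray between 0.007 and 0.021 m or y of block2 in the frame of tray between 0.007 and 0.021 m or y of block3 in the frame of tray between 0.007 and 0.021 m or y of block4 in the frame of tray between 0.007 and 0.021 m or y of block5 in the frame of tray between 0.007 and 0.021 m))), for 0.2 s.
At the end, for the whole second after the job is handed in: Cover shut within 4 mm. Every block flat and along the tray's x (0.08 rad), far end within 5 mm of the far wall; the blocks fill successive 36 mm places from the left-hand end wall, none left out, each within 7 mm of its place, and are at rest (value of joint cover below 0.004 m and x of block1 in the frame of tray between 0.025 and 0.034 m and angle between the x axis of each of block1, block2, block3, block4, block5 and the x axis of tray, either way round below 0.08 rad and angle between the z axis of each of block1, block2, block3, block4, block5 and the z axis of tray, either way round below 0.08 rad and (y of block1 in the frame of tray between 0.115 and 0.129 m or y of block1 in the frame of tray between 0.079 and 0.093 m or y of block1 in the frame of tray between 0.043 and 0.057 m or y of block1 in the frame of tray between 0.007 and 0.021 m or y of block1 in the frame of tray between -0.029 and -0.015 m) and x of block2 in the frame of tray between 0.025 and 0.034 m and (y of block2 in the frame of tray between 0.115 and 0.129 m or y of block2 in the frame of tray between 0.079 and 0.093 m or y of block2 in the frame of tray between 0.043 and 0.057 m or y of block2 in the frame of tray between 0.007 and 0.021 m or y of block2 in the frame of tray between -0.029 and -0.015 m) and x of block3 in the frame of tray between 0.025 and 0.034 m and (y of block3 in the frame of tray between 0.115 and 0.129 m or y of block3 in the frame of tray between 0.079 and 0.093 m or y of block3 in the frame of tray between 0.043 and 0.057 m or y of block3 in the frame of tray between 0.007 and 0.021 m or y of block3 in the frame of tray between -0.029 and -0.015 m) and x of block4 in the frame of tray between 0.025 and 0.034 m and (y of block4 in the frame of tray between 0.115 and 0.129 m or y of block4 in the frame of tray between 0.079 and 0.093 m or y of block4 in the frame of tray between 0.043 and 0.057 m or y of block4 in the frame of tray between 0.007 and 0.021 m or y of block4 in the frame of tray between -0.029 and -0.015 m) and x of block5 in the frame of tray between 0.025 and 0.034 m and (y of block5 in the frame of tray between 0.115 and 0.129 m or y of block5 in the frame of tray between 0.079 and 0.093 m or y of block5 in the frame of tray between 0.043 and 0.057 m or y of block5 in the frame of tray between 0.007 and 0.021 m or y of block5 in the frame of tray between -0.029 and -0.015 m) and (y of block1 in the frame of tray between 0.115 and 0.129 m or y of block2 in the frame of tray between 0.115 and 0.129 m or y of block3 in the frame of tray between 0.115 and 0.129 m or y of block4 in the frame of tray between 0.115 and 0.129 m or y of block5 in the frame of tray between 0.115 and 0.129 m) and (not (y of block1 in the frame of tray between 0.079 and 0.093 m or y of block2 in the frame of tray between 0.079 and 0.093 m or y of block3 in the frame of tray between 0.079 and 0.093 m or y of block4 in the frame of tray between 0.079 and 0.093 m or y of block5 in the frame of tray between 0.079 and 0.093 m) or (y of block1 in the frame of tray between 0.115 and 0.129 m or y of block2 in the frame of tray between 0.115 and 0.129 m or y of block3 in the frame of tray between 0.115 and 0.129 m or y of block4 in the frame of tray between 0.115 and 0.129 m or y of block5 in the frame of tray between 0.115 and 0.129 m)) and (not (y of block1 in the frame of tray between 0.043 and 0.057 m or y of block2 in the frame of tray between 0.043 and 0.057 m or y of block3 in the frame of tray between 0.043 and 0.057 m or y of block4 in the frame of tray between 0.043 and 0.057 m or y of block5 in the frame of tray between 0.043 and 0.057 m) or (y of block1 in the frame of tray between 0.079 and 0.093 m or y of block2 in the frame of tray between 0.079 and 0.093 m or y of block3 in the frame of tray between 0.079 and 0.093 m or y of block4 in the frame of tray between 0.079 and 0.093 m or y of block5 in the frame of tray between 0.079 and 0.093 m)) and (not (y of block1 in the frame of tray between 0.007 and 0.021 m or y of block2 in the frame of tray between 0.007 and 0.021 m or y of block3 in the frame of tray between 0.007 and 0.021 m or y of block4 in the frame of tray between 0.007 and 0.021 m or y of block5 in the frame of tray between 0.007 and 0.021 m) or (y of block1 in the frame of tray between 0.043 and 0.057 m or y of block2 in the frame of tray between 0.043 and 0.057 m or y of block3 in the frame of tray between 0.043 and 0.057 m or y of block4 in the frame of tray between 0.043 and 0.057 m or y of block5 in the frame of tray between 0.043 and 0.057 m)) and (not (y of block1 in the frame of tray between -0.029 and -0.015 m or y of block2 in the frame of tray between -0.029 and -0.015 m or y of block3 in the frame of tray between -0.029 and -0.015 m or y of block4 in the frame of tray between -0.029 and -0.015 m or y of block5 in the frame of tray between -0.029 and -0.015 m) or (y of block1 in the frame of tray between 0.007 and 0.021 m or y of block2 in the frame of tray between 0.007 and 0.021 m or y of block3 in the frame of tray between 0.007 and 0.021 m or y of block4 in the frame of tray between 0.007 and 0.021 m or y of block5 in the frame of tray between 0.007 and 0.021 m)) and linear speed of each of block1, block2, block3, block4, block5 below 0.02 m/s); the robot touches nothing.
It fails at once if the hammer is disturbed (moved over 30 mm) (distance of hammer from where it was at the start of the episode above 0.03 m).
It fails at once if the clamp is disturbed (moved over 30 mm) (distance of clamp from where it was at the start of the episode above 0.03 m).
It fails at once if the reamer is disturbed (moved over 30 mm) (distance of reamer from where it was at the start of the episode above 0.03 m).
Of block1, block2, block3, block4, block5 only 3 to 5 are there at a start; the rules pass over those that are not, and their reading is None.
At some moment in a run one of block1, block2, block3, block4, block5 may be knocked a few centimetres aside while the robot is not near it.
Once in a run the grip may slacken for a moment while it holds something.
It also fails if it takes over 210 s, if anything falls off the work surface, if the arm or the gripper's body presses on something with over 40 N, if the wrist force passes 120 N, or if a joint passes its speed limit or range.

ROBOT

A 6-joint arm with a two-finger parallel gripper is mounted at the origin on the work surface. World frame = base frame: x ahead of the robot, y to its left, z up, the work surface at z = 0. Lengths are in m, angles in degrees, forces in N, time in s.
With the tool pointing down it reaches from about 0.35 to 0.875 m from the base axis. Payload 4.2 kg.
Tool frame: the origin (TCP) lies at the very end of the fingers, on their centre line; the grasp point (between the pads) lies 19 mm behind it (pinch_z is the distance from the TCP to the grasp point, in m); z points along the fingers, y is the line along which they close (so a half turn about z gives the same grasp; the last joint's range is limited). The gripper opens to 87 mm and grips with 3 to 60 N. Pads are 19 mm wide; open, the fingers measure 117 mm over their backs; the gripper's body (75 mm by 190 mm) begins 51 mm behind the grasp point.
Start: joints at [77.899, 22.042, 0.453, 0, -68.411, -14.817], TCP at [0.283, 0.557, 0.223] pointing down, gripper open.
Joint ranges: [-179.83, 179.83], [-69.29, 118.12], [-61.27, 80.66], [-181.25, 117.63], [-171.15, -9.14], [-177.46, 177.46]. Speed limits (degrees/s): [159.86, 159.86, 180, 180, 180, 180].

INTERFACE

Orientations are given as [roll, pitch, yaw] about the fixed x, y, z axes, in that order (R = Rz(yaw) Ry(pitch) Rx(roll)).
In Python, from bench import get_state, camera, get_calibration, sign_off, pinch_z gives the robot as it stands. The module is installed in compiled form; this text tells all that it offers.
- The arm moves only by the shell command python3 -m creep 'ROWS' [OPENING]. ROWS is JSON, one flat list of numbers, 4 for each row, row after row: the shift along the tool's x, y, z in cm, then the turn about the tool's z in degrees. A call has 1 to 10 rows; each row is the pose to reach, as a shift and turn from the pose commanded when the call began, along the tool's axes at that moment; what a row does not reach only later rows make up. A row lasts 1/8 s, in which the tool goes at most 62.5 mm and 10.7 degrees, less where a joint would pass 70% of its speed; a pose out of reach is approached as far as the arm can. A call with a gripper value outside its range is refused whole. OPENING is the opening, from -1 (shut) to 1 (fully open), set as the call begins (- or left out, the last holds). The fingers move at their own pace and stop on an object; the grip force is fixed at half the most. Time passes only in rows, so rows that repeat a pose let the fingers close. It gives the time, the measured TCP pose, the force, the opening and the grip force at its end, in the units of the state.
- get_state(): the state, without advancing time (a new reading comes with each control period).
- camera(name): name is "scene" or "top" or "wrist"; returns (picture, depth): 384x512x3 uint8, red, green, blue; 384x512 float32, m along the optical axis (not along the pixel's ray), 0 where there is no reading.
- get_calibration(name): a dict with "fx", "fy", "cx", "cy" (pixels), "R" (3x3) and "t" (3): a world point X has camera coordinates R X + t. Camera axes: x right, y down, z forward; pixel columns grow to the right and rows downward; lengths in m; the calibration is good to about 2 mm. A picture is of the moment at which its call begins: read the wrist's pose just before it. get_calibration takes no time and is no camera call; for the wrist camera it gives the pose at the moment of the call.
- sign_off(): hands the job in; it is judged then, once.
The state is a dict: "clock": time; "joint_positions": joint angles; "dq": joint speeds; "joint_torque": joint torques, N m; "tool_pos": TCP position; "ee_rot": TCP orientation; "ft_force": force on the tool from outside, world axes, zero at the start; "wrist_torque": the same for the moment, N m; "grip_width": finger opening in m; "gripper_force": force on a finger pad.
Only numpy, scipy, OpenCV 4.12 (cv2) and the standard library are available. Lean on these libraries where they do the work, as an engineer would, in place of code of your own. Each camera call takes 0.05 s, during which the arm holds its last target. There are 200 camera calls.

## Working session

There is one attempt and no reset: what is moved stays moved. The work goes in short steps, Python scripts to look and compute and a shell command to move; the robot and the scene stay as the last step left them, time stands still between calls to the robot, and variables do not carry over. Pictures are saved under pics/ and viewed, at most 14 in all, crops included, and the job is handed in when it is done.

```bash
mkdir -p pics
cat > h.py <<'E'
import numpy as np, cv2
from bench import get_state, camera, get_calibration, pinch_z
def save(n,img): cv2.imwrite('pics/'+n+'.png',img[:,:,::-1])
def P(cal,u,v,d):
    c=np.stack([(u-cal['cx'])/cal['fx']*d,(v-cal['cy'])/cal['fy']*d,d],-1)
    return (c-cal['t'])@np.array(cal['R'])
def ray(cal,u,v,z):
    R=np.array(cal['R']);o=-R.T@cal['t'];d=R.T@np.array([(u-cal['cx'])/cal['fx'],(v-cal['cy'])/cal['fy'],1.])
    return o+d*(z-o[2])/d[2]
def cloud(cal,D):
    v,u=np.mgrid[:D.shape[0],:D.shape[1]]
    return P(cal,u,v,D)
E
python3 - <<'E'
from h import *
print(get_state(),pinch_z)
for n in ['top','scene']:
    p,d=camera(n); c=get_calibration(n); save(n+'0',p); np.savez(n+'0.npz',p=p,d=d); print(n,c)
E
```

```text
{'clock': 0.0, 'joint_positions': array([ 7.78985775e+01,  2.20900438e+01,  3.79574153e-01, -2.99361778e-02,
       -6.84100964e+01, -1.48169166e+01]), 'dq': array([-0.04035961,  0.03452461, -0.02339298,  0.12794182, -0.12280493,
       -0.07786864]), 'joint_torque': array([-1.09682780e-03, -3.90669787e+01,  1.87404782e+01,  4.22000796e+00,
        1.09687838e-02, -1.89528364e-04]), 'tool_pos': array([0.28265255, 0.55675818, 0.2214633 ]), 'ee_rot': array([ 1.79876328e+02, -3.94534155e-03, -2.69293795e+01]), 'ft_force': array([-0.36079113,  0.96207453,  0.11634679]), 'wrist_torque': array([-0.05254136,  0.03189118,  0.03094227]), 'gripper_force': 0.0, 'grip_width': 0.0870822823939675} 0.0187
top {'fx': 362.7364570913653, 'fy': 362.7364570913653, 'cx': 259.1375380445859, 'cy': 188.89458314801118, 'R': array([[-0.05664044, -0.9983781 ,  0.00574677],
       [-0.97799464,  0.05432457, -0.20143318],
       [ 0.20079429, -0.01702957, -0.9794854 ]]), 't': array([0.03581671, 0.54656301, 0.96990579])}
scene {'fx': 352.6122554726054, 'fy': 352.6122554726054, 'cx': 253.79268256497465, 'cy': 186.70801272030434, 'R': array([[-0.36771649,  0.92980239,  0.0158777 ],
       [ 0.68813971,  0.28354919, -0.66787992],
       [-0.62549846, -0.23466438, -0.74409966]]), 't': array([ 0.20277069, -0.32101592,  1.54290882])}
```

View pics/top0.png

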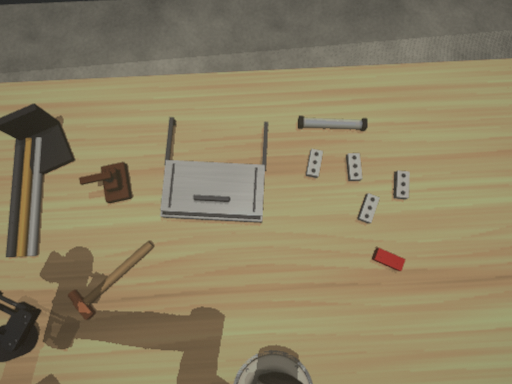

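View pics/scene0.png

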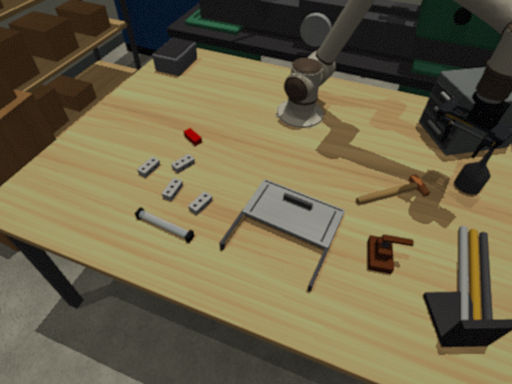

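The top view shows the shut tray at about (213,190) with its runners going up to rows 120–165. Four grey blocks are at (314,163), (354,167), (402,184) and (369,208). The red look-alike is at (389,259), the reamer at (333,124), the clamp at (117,183) and the hammer at (110,275). The scene view confirms four blocks at (149,167), (183,163), (173,190) and (201,203).

```bash
cat >> h.py <<'E'
def comps(cal,p,d,z0,z1,box,amin=20,sat=None,close=True):
    X=cloud(cal,d); m=(d>0)&(X[...,2]>z0)&(X[...,2]<z1)&(X[...,0]>box[0])&(X[...,0]<box[1])&(X[...,1]>box[2])&(X[...,1]<box[3])
    if sat is not None: m&=cv2.cvtColor(p,cv2.COLOR_RGB2HSV)[...,1]<sat
    n,l,s,c=cv2.connectedComponentsWithStats(m.astype(np.uint8))
    out=[]
    for i in range(1,n):
        if s[i,4]<amin: continue
        q=X[l==i]; r=cv2.minAreaRect((q[:,:2]*1000).astype(np.float32))
        (cx,cy),(w,h),a=r
        if w<h: w,h,a=h,w,a+90
        out.append((cx,cy,(a+90)%180-90,w,h,np.median(q[:,2])*1000,int(s[i,4]),c[i].round(0)))
    return out
E
python3 - <<'E'
from h import *
np.set_printoptions(precision=1,suppress=True)
for n in ['top','scene']:
    z=np.load(n+'0.npz');p,d=z['p'],z['d'];c=get_calibration(n)
    X=cloud(c,d)
    for (lab,z0,z1) in [('blk',.018,.033),('cover',.033,.05),('handle',.055,.075),('clamp/high',.08,.2)]:
        print(n,lab)
        for o in comps(c,p,d,z0,z1,(.2,.9,-.6,.6),25): print('  ',*[np.round(v,1) for v in o])
    print(X[200:206,300,2]*1000, X[120,200,2])
E
```

```text
top blk
   749.3 -230.0 84.7 206.2 33.1 27.7 590 [333. 122.]
   722.8 577.7 0.3 120.0 44.6 19.8 251 [ 62. 149.]
   626.4 -163.9 -14.6 81.1 35.8 27.6 328 [315. 162.]
   608.4 -281.6 -1.2 80.1 37.7 27.7 343 [355. 166.]
   600.2 422.2 9.2 110.7 71.1 29.0 524 [118. 183.]
   546.2 -415.8 -10.7 81.0 37.9 27.7 364 [402. 184.]
   481.9 -309.4 -25.1 79.3 36.1 27.8 361 [369. 207.]
   335.3 423.0 -50.2 260.2 87.3 23.6 975 [106. 282.]
   334.5 -349.8 62.9 81.4 36.6 27.6 395 [389. 259.]
top cover
   623.7 129.4 -5.8 299.9 297.6 40.4 5499 [213. 185.]
   593.7 408.4 -22.9 66.1 29.9 41.7 52 [118. 182.]
top handle
   599.6 422.1 8.6 59.5 39.3 63.6 224 [112. 180.]
   529.6 138.9 84.5 98.4 12.7 66.3 171 [212. 197.]
top clamp/high
   595.6 447.6 -81.0 87.1 20.5 102.8 257 [ 96. 177.]
[-0.9 -4.9 -0.5  2.5 -0.7 -2.4] 0.0008475436194394846
scene blk
   334.3 -350.5 62.8 86.3 38.7 29.3 147 [192. 135.]
   482.3 -308.3 -21.3 84.0 40.8 29.1 186 [182. 162.]
   547.7 -413.8 -10.2 83.0 41.1 29.1 206 [148. 165.]
   330.4 418.3 -53.3 259.0 89.8 25.2 513 [396. 189.]
   608.6 -281.0 -1.2 82.0 37.7 28.7 227 [171. 188.]
   627.2 -163.7 -16.5 80.8 39.4 29.2 254 [200. 201.]
   751.0 -228.4 84.6 207.0 31.8 28.7 477 [163. 224.]
   600.7 423.5 10.1 110.7 70.7 30.2 418 [378. 257.]
   719.2 596.4 23.0 105.3 46.2 20.9 373 [435. 306.]
scene cover
   622.3 129.9 -5.9 301.7 297.8 42.1 3754 [293. 216.]
   760.3 -133.0 -4.5 30.2 14.6 34.1 25 [188. 233.]
   612.6 415.6 53.0 64.6 34.7 43.0 61 [380. 255.]
scene handle
   530.7 140.4 82.6 99.4 17.5 66.3 165 [297. 200.]
   600.8 424.2 8.5 59.8 40.4 65.6 195 [383. 248.]
scene clamp/high
   595.9 448.4 -79.7 83.8 21.6 103.9 254 [396. 240.]
[65.4 66.1 66.7 58.6 53.6 47.6] 0.0020211699537944234
```

```bash
cat > go.py <<'E'
import sys,json,os,numpy as np
# usage: go.py x y z yaw [mm, deg] -> row from tracked commanded pose; 'w' as 5th arg commits the rounded row
f='cmd.json'; c=json.load(open(f)) if os.path.exists(f) else [283,557,223,-26.93]
def rel(c,t):
    a=np.radians(c[3]); d=np.array(t[:3])-c[:3]
    X=np.array([np.cos(a),np.sin(a),0]);Y=np.array([np.sin(a),-np.cos(a),0])
    return [round(d@X/10,1),round(d@Y/10,1),round(-d[2]/10,1),round(-((t[3]-c[3]+180)%360-180),1)]
def app(c,r):
    a=np.radians(c[3])
    return [c[0]+10*(r[0]*np.cos(a)+r[1]*np.sin(a)),c[1]+10*(r[0]*np.sin(a)-r[1]*np.cos(a)),c[2]-10*r[2],c[3]-r[3]]
if __name__=='__main__':
    for s in sys.argv[1:]:   # successive poses, 'x,y,z,yaw'
        r=rel(c,list(map(float,s.split(',')))); c=app(c,r); print(r,'->',np.round(c,1))
    json.dump(c,open(f,'w'))
E
python3 go.py 530,139,150,-95.7 530,139,46,-95.7
```

```text
[np.float64(41.0), np.float64(26.1), np.float64(7.3), 68.8] -> [530.3 138.6 150.  -95.7]
[np.float64(-0.0), np.float64(0.0), np.float64(10.4), -0.0] -> [530.3 138.6  46.  -95.7]
```

```bash
python3 -m creep '[41,26.1,7.3,68.8, 41,26.1,7.3,68.8, 41,26.1,7.3,68.8, 41,26.1,7.3,68.8, 41,26.1,7.3,68.8, 41,26.1,7.3,68.8, 41,26.1,7.3,68.8, 41,26.1,7.3,68.8, 41,26.1,7.3,68.8, 41,26.1,7.3,68.8]' 1
```

```text
clock: 1.35
tool_pos: [0.5302, 0.1387, 0.1492]
ee_rot: [180.0, -0.0, -95.8]
ft_force: [-0.3, -1.0, 0.0]
grip_width: 0.0871
gripper_force: 0.0
```

```bash
python3 -m creep '[0,0,4,0, 0,0,8,0, 0,0,10.4,0, 0,0,10.4,0]' 1 && python3 -m creep '[0,0,0,0, 0,0,0,0, 0,0,0,0, 0,0,0,0, 0,0,0,0, 0,0,0,0, 0,0,0,0, 0,0,0,0]' -1
```

```text
clock: 1.85
tool_pos: [0.5292, 0.1399, 0.0445]
ee_rot: [179.9, -0.1, -95.6]
ft_force: [0.5, 0.5, 0.1]
grip_width: 0.0871
gripper_force: 0.0
clock: 2.85
tool_pos: [0.5303, 0.1389, 0.0455]
ee_rot: [180.0, -0.0, -95.7]
ft_force: [-0.3, -0.1, 0.1]
grip_width: 0.0146
gripper_force: 0.0
```

```bash
python3 -m creep '[0,0,0,0, 0,0,0,0, 0,0,0,0]' -1 && python3 -m creep '[0,1,0,0, 0,2,0,0, 0,3,0,0, 0,4,0,0, 0,5,0,0, 0,6,0,0]' -1
```

```text
clock: 3.22
tool_pos: [0.5301, 0.1389, 0.0455]
ee_rot: [180.0, -0.0, -95.7]
ft_force: [-1.7, 0.1, 1.3]
grip_width: 0.0117
gripper_force: 30.0
clock: 3.98
tool_pos: [0.488, 0.1479, 0.0472]
ee_rot: [-178.2, 0.8, -95.6]
ft_force: [59.5, -22.6, -39.2]
grip_width: 0.0655
gripper_force: 30.1
```

The tool's y axis points towards the robot at this yaw, so that pull went the wrong way. I'll back off to the start pose first.

```bash
python3 -m creep '[0,-1,0,0, 0,-2,0,0, 0,-3,0,0, 0,-4,0,0, 0,-5,0,0, 0,-6,0,0, 0,-6,0,0]' 1
python3 - <<'E'
from h import *
p,d=camera('top'); c=get_calibration('top'); save('top1',p[100:280,100:440].repeat(2,0).repeat(2,1))
for o in comps(c,p,d,.055,.075,(.4,.7,.0,.25),25)+comps(c,p,d,.034,.05,(.4,.9,-.1,.3),25): print(*[np.round(v,1) for v in o])
print(get_state())
E
```

```text
clock: 4.85
tool_pos: [0.531, 0.139, 0.0454]
ee_rot: [-180.0, 0.0, -95.7]
ft_force: [-0.8, 0.7, 0.5]
grip_width: 0.0871
gripper_force: 0.0
514.8 150.7 83.5 37.1 10.6 65.9 62 [208. 203.]
510.3 101.4 80.8 18.6 11.4 66.5 33 [225. 203.]
709.6 263.7 -6.5 154.7 12.9 36.0 164 [169. 140.]
615.5 42.6 -7.4 302.4 120.7 40.5 2215 [245. 190.]
496.3 221.2 -58.0 96.9 47.0 40.7 315 [184. 209.]
504.3 156.0 83.7 39.8 12.7 40.6 64 [207. 208.]
{'clock': 4.9, 'joint_positions': array([ 3.16094598e+01,  2.58649581e+01, -2.28718386e+01, -1.17598279e-02,
       -4.12852066e+01, -3.73472573e+01]), 'dq': array([ 2.71513699e-01, -3.84275501e-01, -9.38845130e-01, -2.78388973e-01,
        2.11555626e-04, -9.39030263e-02]), 'joint_torque': array([-7.85180926e-02, -3.67359352e+01,  1.35801557e+01,  3.06703985e+00,
        1.04731199e-02,  7.78266956e-03]), 'tool_pos': array([0.53040312, 0.13883777, 0.04536547]), 'ee_rot': array([ 1.79977802e+02, -7.18284134e-03, -9.57466343e+01]), 'ft_force': array([-0.10112701, -0.27512693, -0.1642919 ]), 'wrist_torque': array([ 0.06077778, -0.07928999, -0.04314476]), 'gripper_force': 0.0, 'grip_width': 0.08697773070135302}
```

View pics/top1.png

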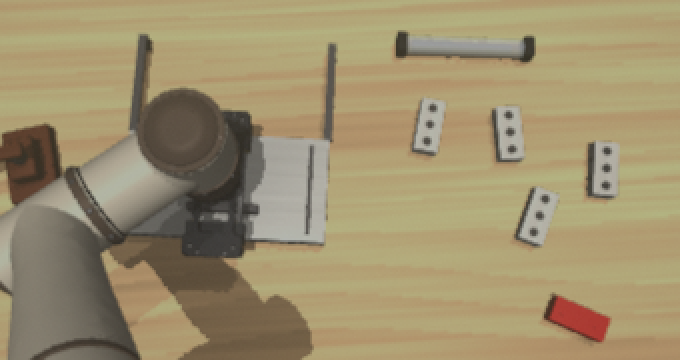

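The cover was about 15 mm open at the start, and my pull shut it. The bar is now at x≈0.515 (crop about (210,205)) and nothing else has been disturbed. I'll re-centre on the bar, grip it and slide away from the robot.

```bash
python3 -m creep '[0,0.8,0,0, 0,1.5,0,0, 0,1.5,0,0]' 1 && python3 -m creep '[0,0,0,0, 0,0,0,0, 0,0,0,0, 0,0,0,0, 0,0,0,0, 0,0,0,0, 0,0,0,0, 0,0,0,0, 0,0,0,0, 0,0,0,0]' -1 && python3 -m creep '[0,0,0,0, 0,-0.5,0,0, 0,-1,0,0, 0,-1.5,0,0, 0,-2,0,0]' -1
```

```text
clock: 5.28
tool_pos: [0.5144, 0.1404, 0.0457]
ee_rot: [180.0, -0.0, -95.7]
ft_force: [-0.0, -0.5, -0.5]
grip_width: 0.0868
gripper_force: 0.0
clock: 6.52
tool_pos: [0.5151, 0.1404, 0.0455]
ee_rot: [180.0, -0.0, -95.7]
ft_force: [-1.9, 0.9, 0.2]
grip_width: 0.0117
gripper_force: 30.0
clock: 7.15
tool_pos: [0.5356, 0.1382, 0.0455]
ee_rot: [180.0, -0.0, -95.7]
ft_force: [-2.9, 0.4, 1.2]
grip_width: 0.0116
gripper_force: 30.0
```

Moving easily. Continue to about 149 mm in total.

```bash
python3 -m creep '[0,-1.5,0,0, 0,-3,0,0, 0,-4.5,0,0, 0,-6,0,0, 0,-7.5,0,0, 0,-9,0,0, 0,-10.5,0,0, 0,-11.5,0,0, 0,-12.3,0,0, 0,-12.8,0,0]' -1 && python3 -m creep '[0,-0.1,0,0, 0,-0.2,0,0, 0,-0.2,0,0]' -1
```

```text
clock: 8.4
tool_pos: [0.663, 0.1248, 0.0456]
ee_rot: [180.0, -0.1, -95.7]
ft_force: [-3.7, -4.5, 3.4]
grip_width: 0.0118
gripper_force: 30.0
clock: 8.78
tool_pos: [0.6636, 0.1247, 0.0455]
ee_rot: [179.9, -0.1, -95.7]
ft_force: [-6.1, -3.9, 4.7]
grip_width: 0.0115
gripper_force: 30.0
```

```bash
echo '[664.6,125.2,46,-95.7]' > cmd.json; python3 go.py 664.6,125.2,140,-95.7 450,-110,200,-15; python3 -m creep '[0,0,0,0, 0,0,0,0, 0,0,0,0, 0,0,-2,0, 0,0,-5,0, 0,0,-9.4,0, 0,0,-9.4,0]' 0
```

```text
[np.float64(0.0), np.float64(0.0), np.float64(-9.4), -0.0] -> [664.6 125.2 140.  -95.7]
[np.float64(25.5), np.float64(19.0), np.float64(-6.0), -80.7] -> [ 450.2 -109.7  200.   -15. ]
clock: 9.65
tool_pos: [0.6677, 0.1267, 0.1446]
ee_rot: [-179.4, 0.2, -95.6]
ft_force: [0.1, -0.6, -0.7]
grip_width: 0.0432
gripper_force: 0.0
```

```bash
python3 -m creep '[0,0,-6,0, 25.5,19,-6,-80.7, 25.5,19,-6,-80.7, 25.5,19,-6,-80.7, 25.5,19,-6,-80.7, 25.5,19,-6,-80.7, 25.5,19,-6,-80.7, 25.5,19,-6,-80.7, 25.5,19,-6,-80.7, 25.5,19,-6,-80.7]' 1
python3 - <<'E'
from h import *
for n in ['top','wrist','scene']:
    print(get_state()['tool_pos']) if n=='wrist' else 0
    c=get_calibration(n); p,d=camera(n); save(n+'2',p); np.savez(n+'2.npz',p=p,d=d,**{k:np.array(v) for k,v in c.items()})
    for lab,z0,z1 in [('blk',.016,.0325),('rim',.0325,.0385),('cov',.0388,.05),('handle',.055,.075)]:
        print(n,lab)
        for o in comps(c,p,d,z0,z1,(.4,.9,-.5,.32),60 if n!='wrist' else 200): print('  ',*[np.round(v,1) for v in o])
E
```

```text
clock: 10.9
tool_pos: [0.4502, -0.1092, 0.1992]
ee_rot: [-180.0, 0.0, -15.1]
ft_force: [1.2, -0.6, -0.1]
grip_width: 0.0872
gripper_force: 0.0
top blk
   748.9 -229.9 84.5 206.2 32.2 27.7 603 [333. 122.]
   635.9 -166.5 -14.5 60.5 35.6 27.7 219 [315. 158.]
   567.8 276.7 -13.3 137.1 16.4 24.6 75 [166. 188.]
   619.4 121.3 84.0 257.8 4.2 24.5 127 [218. 170.]
   546.4 -415.3 -10.0 81.2 37.4 27.4 366 [402. 184.]
   481.3 -311.3 -24.8 79.2 31.5 27.8 264 [370. 209.]
top rim
   564.7 134.4 85.2 296.6 171.5 35.6 321 [199. 175.]
top cov
   695.8 120.5 83.8 292.8 156.1 41.1 3880 [217. 142.]
top handle
   663.7 125.1 83.9 98.1 13.3 65.8 177 [215. 151.]
[ 0.45022687 -0.10918691  0.19925734]
wrist blk
   608.0 -158.2 -15.0 43.6 35.5 27.6 1566 [257.  23.]
   586.6 -279.7 -0.7 37.8 36.9 27.6 1238 [369.  16.]
   536.0 -412.1 -8.4 60.1 37.4 27.6 2081 [493.  29.]
   538.1 -5.6 -7.3 159.8 4.2 24.7 647 [150. 122.]
   481.9 -308.7 -25.1 80.0 37.3 27.7 2458 [406. 101.]
   612.0 76.4 84.0 162.4 0.8 24.4 356 [63. 80.]
   476.0 121.6 84.0 225.1 1.0 24.5 469 [ 80. 196.]
wrist rim
   573.5 99.7 84.0 225.4 208.8 35.5 2459 [ 99. 118.]
wrist cov
   652.0 56.1 83.6 147.9 75.0 40.5 8259 [59. 37.]
wrist handle
   658.0 87.0 84.6 21.5 12.0 64.2 301 [ 8. 32.]
scene blk
   483.5 -308.8 -23.0 82.2 38.2 28.6 204 [182. 162.]
   546.9 -414.4 -9.6 83.9 39.9 28.4 201 [148. 166.]
   609.9 -280.9 -1.1 81.8 39.2 28.7 229 [172. 188.]
   487.3 118.3 -70.8 307.6 119.1 24.2 309 [296. 197.]
   626.8 -163.6 -15.8 81.8 38.9 28.8 259 [200. 202.]
   750.8 -227.0 85.0 207.1 32.0 28.2 462 [163. 224.]
scene rim
   497.7 45.7 -52.5 210.9 109.0 36.1 137 [273. 190.]
scene cov
   696.7 122.3 83.9 295.2 156.0 42.4 3989 [276. 246.]
scene handle
   664.0 126.6 84.5 99.2 14.7 66.9 186 [280. 230.]
```

View pics/top2.png

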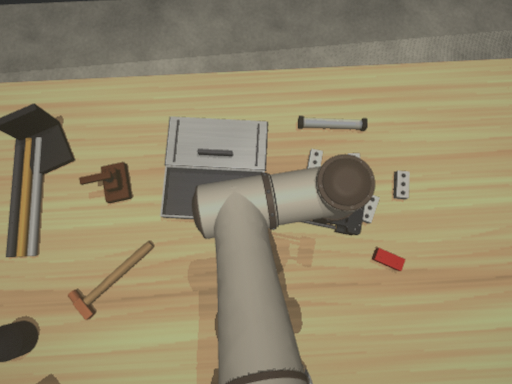

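View pics/wrist2.png

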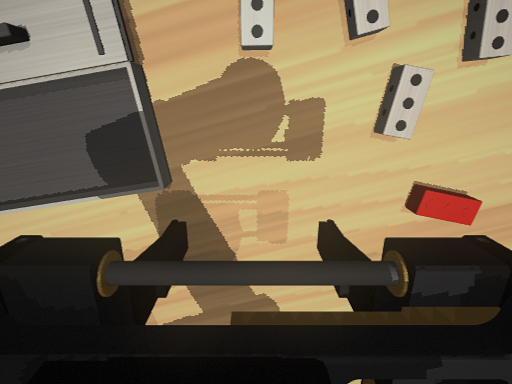

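The top view shows the tray open and empty at (213,195), with the cover beyond it, and the wrist view shows block A clearly at (405,102). From the fitted lines, the tray origin is about (548.4, 137.7) mm with yaw −6.0°. I'll take block A, at (482,−309) mm and −25°.

```bash
python3 go.py 482,-309,90,-25 482,-309,4,-25
```

```text
[np.float64(8.2), np.float64(18.4), np.float64(11.0), 10.0] -> [ 481.8 -308.6   90.   -25. ]
[np.float64(0.0), np.float64(0.0), np.float64(8.6), -0.0] -> [ 481.8 -308.6    4.   -25. ]
```

```bash
cat > look.py <<'E'
# wrist or other view: blocks list, and tray-frame poses
import sys; from h import *
T=np.array([548.4,137.7]); yw=np.radians(-6.0); U=np.array([np.cos(yw),np.sin(yw)]); V=np.array([-np.sin(yw),np.cos(yw)])
for n in sys.argv[1].split(','):
    st=get_state(); c=get_calibration(n); p,d=camera(n)
    if len(sys.argv)>2: save(sys.argv[2]+n,p)
    for z0,z1 in [(.022,.034),(.042,.053)] if n!='wrist' else [(.022,.034)]:
        for o in comps(c,p,d,z0,z1,(.3,.9,-.55,.3),80 if n!='wrist' else 300,70):
            q=np.array(o[:2])-T; print(n,'xy',np.round(o[:2],1),'ang',round(o[2],1),'size',np.round(o[3:5],1),'z',round(o[5],1),'tray',np.round([q@U,q@V],1),'dang',round(o[2]+6,1),'px',o[7])
print(st['clock'],st['tool_pos'],st['grip_width'],st['gripper_force'])
E
python3 -m creep '[8.2,18.4,11,10, 8.2,18.4,11,10, 8.2,18.4,11,10, 8.2,18.4,11,10, 8.2,18.4,11,10, 8.2,18.4,11,10]' 1 && python3 -m creep '[0,0,4,0, 0,0,7,0, 0,0,8.6,0, 0,0,8.6,0]' && python3 -m creep '[0,0,0,0, 0,0,0,0, 0,0,0,0, 0,0,0,0, 0,0,0,0, 0,0,0,0, 0,0,0,0, 0,0,0,0]' -1
```

```text
clock: 11.8
tool_pos: [0.4818, -0.308, 0.0896]
ee_rot: [180.0, 0.0, -25.0]
ft_force: [0.4, -0.3, 0.2]
grip_width: 0.0868
gripper_force: 0.0
clock: 12.3
tool_pos: [0.4817, -0.3075, 0.0035]
ee_rot: [180.0, 0.0, -24.9]
ft_force: [-0.0, -0.7, 0.6]
grip_width: 0.0875
gripper_force: 0.0
clock: 13.3
tool_pos: [0.4817, -0.3083, 0.0035]
ee_rot: [-180.0, 0.0, -25.0]
ft_force: [-0.1, 0.7, -0.2]
grip_width: 0.0358
gripper_force: 30.0
```

```bash
python3 - <<'E'
s=open('go.py').read()
s=s.replace("list(map(float,s.split(',')))","tr(s)").replace("if __name__","""def tr(s):
    if s[0]!='t': return list(map(float,s.split(',')))
    x,y,z,w=map(float,s[1:].split(',')); a=np.radians(-6.0)
    return [548.4+x*np.cos(a)-y*np.sin(a),137.7+x*np.sin(a)+y*np.cos(a),z,w-6]
if __name__""").replace("print(r,","print([float(v) for v in r],")
open('go.py','w').write(s)
E
python3 go.py 482,-309,100,-25 t27,95,100,0 t27,95,9,0; python3 -m creep '[0,0,-3,0, 0,0,-6,0, 0,0,-9.6,0, 0,0,-9.6,0]'
```

```text
[0.0, 0.0, -9.6, -0.0] -> [ 481.8 -308.6  100.   -25. ]
[-13.4, -53.1, -0.0, -19.0] -> [584.8 229.3 100.   -6. ]
[0.0, -0.0, 9.1, -0.0] -> [584.8 229.3   9.   -6. ]
clock: 13.8
tool_pos: [0.4834, -0.3089, 0.1021]
ee_rot: [-180.0, -0.4, -25.0]
ft_force: [-0.2, -0.3, -1.3]
grip_width: 0.0356
gripper_force: 30.0
```

```bash
python3 -m creep '[-1,-4,0,-2, -3,-10,0,-4, -4,-16,0,-6, -6,-22,0,-9, -7,-28,0,-12, -9,-34,0,-14, -10,-40,0,-16, -12,-46,0,-18, -13,-51,0,-19, -13.4,-53.1,0,-19]' && python3 -m creep '[0,0,0,0, 0,0,4,0, 0,0,6.5,0, 0,0,7.8,0, 0,0,8.5,0, 0,0,9.1,0, 0,0,9.1,0]'
```

```text
clock: 15.05
tool_pos: [0.5841, 0.232, 0.0973]
ee_rot: [179.9, 0.1, -5.9]
ft_force: [-0.1, -0.3, -2.4]
grip_width: 0.0358
gripper_force: 30.0
clock: 15.92
tool_pos: [0.585, 0.2295, 0.0088]
ee_rot: [-180.0, -0.0, -6.0]
ft_force: [0.0, -0.7, -2.4]
grip_width: 0.0358
gripper_force: 30.0
```

```bash
python3 go.py t27,95,70,0 t27,56,70,0 t27,56,12,0 t27,89,12,0; python3 -m creep '[0,0,0,0, 0,0,0,0, 0,0,-0.3,0, 0,0,-1.5,0, 0,0,-4,0, 0,0,-6.1,0, 0,0,-6.1,0]' 0.15 && python3 look.py top,scene
```

```text
[0.0, -0.0, -6.1, -0.0] -> [584.8 229.3  70.   -6. ]
[0.0, 3.9, -0.0, -0.0] -> [580.7 190.5  70.   -6. ]
[0.0, -0.0, 5.8, -0.0] -> [580.7 190.5  12.   -6. ]
[0.0, -3.3, -0.0, -0.0] -> [584.1 223.3  12.   -6. ]
clock: 16.8
tool_pos: [0.5863, 0.2305, 0.0723]
ee_rot: [-179.8, -0.3, -6.0]
ft_force: [0.2, -0.3, 0.4]
grip_width: 0.0499
gripper_force: 0.0
top xy [ 747.8 -229.1] ang 84.9 size [205.1  28.7] z 28.3 tray [ 236.7 -344. ] dang 90.9 px [333. 122.]
top xy [ 626.2 -163.9] ang -14.8 size [79.4 35.9] z 27.6 tray [ 108.9 -291.8] dang -8.8 px [315. 162.]
top xy [ 607.7 -281.2] ang -0.9 size [79.1 36.7] z 27.7 tray [ 102.8 -410.4] dang 5.1 px [355. 166.]
top xy [ 546.4 -415.7] ang -9.2 size [80.1 37.3] z 27.7 tray [  55.8 -550.6] dang -3.2 px [403. 184.]
top xy [561.9 229.4] ang 81.1 size [35.7 31.4] z 31.5 tray [ 3.9 92.6] dang 87.1 px [181. 190.]
top xy [665.8  -1.2] ang -0.8 size [107.7  26.9] z 43.3 tray [ 131.2 -125.9] dang 5.2 px [258. 151.]
scene xy [ 546.2 -415.3] ang -10.4 size [82.9 38.5] z 29.6 tray [  55.7 -550.2] dang -4.4 px [148. 165.]
scene xy [ 609.3 -280.8] ang -1.4 size [82.9 38.1] z 29.3 tray [ 104.3 -409.8] dang 4.6 px [171. 187.]
scene xy [489.5  28.1] ang -51.8 size [135.5  67.6] z 28.5 tray [ -47.1 -115.2] dang -45.8 px [271. 188.]
scene xy [ 627.4 -163.2] ang -13.0 size [81.3 37.6] z 29.3 tray [ 110. -291.] dang -7.0 px [200. 201.]
scene xy [ 751.2 -224.3] ang 83.7 size [200.1  28.3] z 29.5 tray [ 239.5 -338.8] dang 89.7 px [164. 223.]
scene xy [584.8 227.9] ang -5.8 size [79.5 35.4] z 32.5 tray [26.8 93.5] dang 0.2 px [318. 227.]
scene xy [698.6 122.1] ang 83.9 size [290.4 151. ] z 43.3 tray [1.51e+02 1.00e-01] dang 89.9 px [276. 245.]
16.85 [0.58524361 0.22992942 0.07071082] 0.04989495006834646 0.0
```

```bash
python3 -m creep '[0,2,0,0, 0,3.9,0,0, 0,3.9,0,0, 0,3.9,0,0, 0,3.9,0,0]' -1 && python3 -m creep '[0,0,2,0, 0,0,4,0, 0,0,5.8,0, 0,0,5.8,0]' && python3 -m creep '[0,-0.6,0,0, 0,-1.2,0,0, 0,-1.8,0,0, 0,-2.4,0,0, 0,-2.8,0,0, 0,-3.1,0,0, 0,-3.3,0,0, 0,-3.3,0,0]'
```

```text
clock: 17.52
tool_pos: [0.5809, 0.1911, 0.0695]
ee_rot: [-180.0, -0.0, -6.0]
ft_force: [-0.3, -0.2, 0.0]
grip_width: 0.0079
gripper_force: 0.0
clock: 18.02
tool_pos: [0.5798, 0.1905, 0.0099]
ee_rot: [179.9, 0.2, -6.0]
ft_force: [-0.2, 0.2, 0.1]
grip_width: 0.0004
gripper_force: 0.0
clock: 19.02
tool_pos: [0.5843, 0.2238, 0.0116]
ee_rot: [-180.0, -0.0, -6.0]
ft_force: [-0.9, -2.5, 3.1]
grip_width: 0.0005
gripper_force: 1.5
```

```bash
python3 -m creep '[0,-0.1,0,0, 0,-0.2,0,0, 0,-0.2,0,0]'; python3 look.py scene | grep 'z 3'
```

```text
clock: 19.4
tool_pos: [0.5845, 0.2256, 0.0116]
ee_rot: [-180.0, -0.0, -6.0]
ft_force: [-0.2, -3.5, 4.2]
grip_width: 0.0003
gripper_force: 1.9
scene xy [600.2 247.5] ang -3.1 size [52.  39.3] z 32.6 tray [ 40.1 114.6] dang 2.9 px [323. 233.]
```

```bash
python3 -m creep '[0,-0.1,0,0, 0,-0.2,0,0, 0,-0.2,0,0]';python3 -m creep '[0,-0.1,0,0, 0,-0.2,0,0, 0,-0.2,0,0]'
```

```text
clock: 19.82
tool_pos: [0.5847, 0.2277, 0.0116]
ee_rot: [-180.0, -0.0, -6.0]
ft_force: [-0.8, -3.6, 3.5]
grip_width: 0.0004
gripper_force: 2.0
clock: 20.2
tool_pos: [0.5849, 0.2297, 0.0115]
ee_rot: [-180.0, -0.0, -6.0]
ft_force: [-0.2, -3.8, 3.4]
grip_width: 0.0003
gripper_force: 1.9
```

```bash
python3 -m creep '[0,0.3,0,0, 0,1,0,0, 0,1,-3,0, 0,1,-6,0, 0,8,-10,0, 0,16,-10,0, 0,16,-10,0]'; python3 look.py top,scene L1| grep 'z 3'
```

```text
clock: 21.08
tool_pos: [0.5674, 0.0683, 0.1121]
ee_rot: [-179.9, -0.0, -6.1]
ft_force: [0.2, 0.8, -1.4]
grip_width: 0.0006
gripper_force: 0.0
scene xy [587.6 254.7] ang -3.2 size [80.4 38.6] z 32.6 tray [ 26.8 120.5] dang 2.8 px [326. 230.]
```

```bash
python3 -c "
import cv2
a=cv2.imread('pics/L1scene.png')[170:300,220:360];b=cv2.imread('pics/L1top.png')[110:240,130:270]
cv2.imwrite('pics/c1.png',cv2.resize(cv2.hconcat([a,b]),None,fx=2.8,fy=2.8))"
```

```text
(no output)
```

View pics/c1.png

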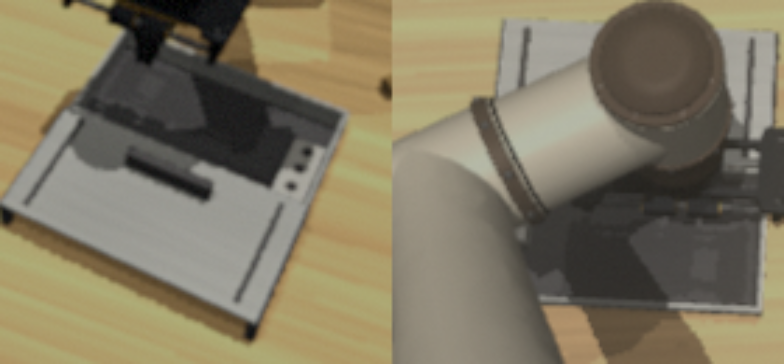

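The scene crop shows the block in the tray's left corner, at crop (297,170). It measures tray (26.8,120.5) against a target of 122, turned about 3°. The closed finger tips are about 7.5 mm either side of the centre line. The next pushes will press it square, so I'll fetch block B now.

```bash
python3 - <<'E'
import json,numpy as np
from go import tr
json.dump(tr('t27,-65,112,0'),open('cmd.json','w'))
E
python3 go.py 626.8,-163.7,100,-14.7 626.8,-163.7,4,-14.7 626.8,-163.7,100,-14.7 t27,59,100,0 t27,59,9,0
```

```text
[8.2, 22.7, 1.2, 8.7] -> [ 626.3 -164.1  100.   -14.7]
[0.0, -0.1, 9.6, -0.0] -> [ 626.5 -163.1    4.   -14.7]
[0.0, 0.0, -9.6, -0.0] -> [ 626.5 -163.1  100.   -14.7]
[-13.4, -33.4, -0.0, -8.7] -> [581.7 193.9 100.   -6. ]
[-0.0, 0.0, 9.1, -0.0] -> [581.7 193.9   9.   -6. ]
```

```bash
python3 -m creep '[2,6,1.2,2, 4,12,1.2,4, 6,17,1.2,6, 8.2,22.7,1.2,8.7, 8.2,22.7,1.2,8.7, 8.2,22.7,1.2,8.7]' 1 && python3 look.py wrist && python3 -m creep '[0,0,4,0, 0,-0.1,7,0, 0,-0.1,9,0, 0,-0.1,9.6,0, 0,-0.1,9.6,0]' && python3 -m creep '[0,0,0,0, 0,0,0,0, 0,0,0,0, 0,0,0,0, 0,0,0,0, 0,0,0,0, 0,0,0,0, 0,0,0,0]' -1
```

```text
clock: 21.92
tool_pos: [0.6257, -0.1634, 0.0988]
ee_rot: [-180.0, 0.0, -14.7]
ft_force: [0.2, 0.2, -0.3]
grip_width: 0.0527
gripper_force: 0.0
wrist xy [ 748.3 -227.4] ang 84.7 size [206.4  31.2] z 28.6 tray [ 236.9 -342.2] dang 90.7 px [290.  32.]
wrist xy [690.9 -24.5] ang -6.3 size [131.1   3.2] z 32.1 tray [ 158.6 -146.4] dang -0.3 px [ 70. 144.]
wrist xy [ 608.2 -279.7] ang -0.6 size [80.4 36. ] z 27.8 tray [ 103.1 -408.9] dang 5.4 px [380. 181.]
wrist xy [ 626.2 -162.6] ang -14.7 size [80.3 35.6] z 27.8 tray [ 108.7 -290.5] dang -8.7 px [250. 194.]
21.925 [ 0.62570158 -0.16338868  0.09878988] 0.05267058767374086 0.0
clock: 22.6
tool_pos: [0.6264, -0.1618, 0.0038]
ee_rot: [180.0, -0.0, -14.6]
ft_force: [0.7, 0.8, -0.0]
grip_width: 0.0868
gripper_force: 0.0
clock: 23.6
tool_pos: [0.6261, -0.1629, 0.0035]
ee_rot: [180.0, 0.0, -14.7]
ft_force: [-0.1, 1.0, 0.6]
grip_width: 0.0359
gripper_force: 30.0
```

```bash
python3 -m creep '[0,0,-3,0, 0,0,-6,0, 0,0,-9.6,0, 0,0,-9.6,0]' && python3 -m creep '[-1,-4,0,-2, -3,-8,0,-3, -5,-13,0,-4, -7,-18,0,-5, -9,-23,0,-6, -11,-28,0,-7, -12.5,-32,0,-8, -13.4,-33.4,0,-8.7, -13.4,-33.4,0,-8.7]' && python3 -m creep '[0,0,4,0, 0,0,6.5,0, 0,0,7.8,0, 0,0,8.5,0, 0,0,9.1,0, 0,0,9.1,0]'
```

```text
clock: 24.1
tool_pos: [0.628, -0.1631, 0.1026]
ee_rot: [-179.9, -0.4, -14.7]
ft_force: [1.0, -0.3, -3.1]
grip_width: 0.0362
gripper_force: 30.0
clock: 25.22
tool_pos: [0.5801, 0.1944, 0.0981]
ee_rot: [179.9, 0.1, -5.9]
ft_force: [-0.4, -0.7, -2.0]
grip_width: 0.0358
gripper_force: 30.0
clock: 25.98
tool_pos: [0.5815, 0.1941, 0.0088]
ee_rot: [-180.0, -0.0, -6.0]
ft_force: [-0.7, 0.2, -2.2]
grip_width: 0.0359
gripper_force: 30.0
```

```bash
python3 go.py t27,59,70,0 t27,32,70,0 t27,32,12,0 t27,58,12,0
```

```text
[-0.0, 0.0, -6.1, -0.0] -> [581.7 193.9  70.   -6. ]
[-0.0, 2.7, -0.0, -0.0] -> [578.9 167.1  70.   -6. ]
[-0.0, 0.0, 5.8, -0.0] -> [578.9 167.1  12.   -6. ]
[-0.0, -2.6, -0.0, -0.0] -> [581.6 192.9  12.   -6. ]
```

```bash
python3 -m creep '[0,0,0,0, 0,0,0,0, 0,0,-0.3,0, 0,0,-1.5,0, 0,0,-4,0, 0,0,-6.1,0, 0,0,-6.1,0]' 0.15 && python3 -m creep '[0,2,0,0, 0,3.3,0,0, 0,3.3,0,0, 0,3.3,0,0, 0,3.3,0,0, 0,3.3,0,0]' -1 && python3 -m creep '[0,0,2,0, 0,0,4,0, 0,0,5.8,0, 0,0,5.8,0, 0,-0.6,5.8,0, 0,-1.2,5.8,0, 0,-1.8,5.8,0, 0,-2.4,5.8,0, 0,-2.8,5.8,0, 0,-3.2,5.8,0]' && python3 -m creep '[0,-0.1,0,0, 0,-0.2,0,0, 0,-0.3,0,0, 0,-0.3,0,0]'
```

```text
clock: 26.85
tool_pos: [0.5828, 0.195, 0.0723]
ee_rot: [-179.8, -0.3, -6.0]
ft_force: [0.0, 0.1, -0.0]
grip_width: 0.05
gripper_force: 0.0
clock: 27.6
tool_pos: [0.5779, 0.1617, 0.0695]
ee_rot: [-180.0, -0.0, -6.0]
ft_force: [1.1, 0.1, 0.7]
grip_width: 0.0022
gripper_force: 0.0
clock: 28.85
tool_pos: [0.5813, 0.1932, 0.0118]
ee_rot: [180.0, -0.0, -6.0]
ft_force: [-0.0, -3.1, 4.2]
grip_width: 0.0007
gripper_force: 1.9
clock: 29.35
tool_pos: [0.5814, 0.1954, 0.0118]
ee_rot: [179.9, 0.0, -6.0]
ft_force: [0.2, -5.2, 4.6]
grip_width: 0.0005
gripper_force: 2.8
```

Now at tray y=61. I'll press further in 1 mm steps until the force rises.

```bash
python3 -m creep '[0,-0.1,0,0, 0,-0.1,0,0]'; python3 -m creep '[0,-0.1,0,0, 0,-0.1,0,0]';python3 -m creep '[0,-0.1,0,0, 0,-0.1,0,0]'
```

```text
clock: 29.6
tool_pos: [0.5814, 0.1961, 0.0118]
ee_rot: [179.9, 0.0, -6.0]
ft_force: [0.1, -5.7, 4.8]
grip_width: 0.0004
gripper_force: 3.2
clock: 29.85
tool_pos: [0.5814, 0.1961, 0.0118]
ee_rot: [179.8, 0.1, -6.0]
ft_force: [0.1, -9.0, 5.6]
grip_width: 0.0004
gripper_force: 4.6
clock: 30.1
tool_pos: [0.5814, 0.1961, 0.0118]
ee_rot: [179.8, 0.1, -6.1]
ft_force: [0.9, -12.0, 6.4]
grip_width: 0.0008
gripper_force: 5.9
```

```bash
python3 - <<'E'
import json
from go import tr
json.dump(tr('t27,64,12,0'),open('cmd.json','w'))
E
python3 go.py t27,56,110,0 608.4,-280.2,100,-1 608.4,-280.2,4,-1 608.4,-280.2,100,-1 t27,23,100,0 t27,23,9,0; python3 -m creep '[0,0.4,0,0, 0,0.8,0,0, 0,0.8,-3,0, 0,0.8,-6,0, 0,0.8,-9.8,0, 0,0.8,-9.8,0]'
```

```text
[-0.0, 0.8, -9.8, -0.0] -> [581.1 190.6 110.   -6. ]
[7.6, 46.5, 1.0, -5.0] -> [ 608.1 -279.8  100.    -1. ]
[0.0, 0.0, 9.6, -0.0] -> [ 608.1 -279.8    4.    -1. ]
[0.0, 0.0, -9.6, -0.0] -> [ 608.1 -279.8  100.    -1. ]
[-3.8, -43.7, -0.0, 5.0] -> [577.7 157.8 100.   -6. ]
[-0.0, 0.0, 9.1, -0.0] -> [577.7 157.8   9.   -6. ]
clock: 30.85
tool_pos: [0.5832, 0.1931, 0.113]
ee_rot: [-179.7, -0.4, -6.0]
ft_force: [-1.3, -0.8, -0.4]
grip_width: 0.0003
gripper_force: 0.0
```

```bash
python3 -m creep '[1,6,1,-1, 2,12,1,-2, 3,18,1,-3, 4,24,1,-4, 5,30,1,-5, 6,36,1,-5, 7,42,1,-5, 7.6,46.5,1,-5, 7.6,46.5,1,-5, 7.6,46.5,1,-5]' 1 && python3 look.py wrist,scene L2
```

```text
clock: 32.1
tool_pos: [0.6074, -0.2786, 0.0983]
ee_rot: [-179.9, 0.1, -1.0]
ft_force: [-0.5, 0.1, -0.5]
grip_width: 0.0853
gripper_force: 0.0
wrist xy [ 747.1 -227.5] ang 85.6 size [206.2  31. ] z 28.6 tray [ 235.8 -342.5] dang 91.6 px [182.  24.]
wrist xy [ 608.5 -279.8] ang -0.9 size [79.9 35.6] z 27.8 tray [ 103.5 -408.9] dang 5.1 px [253. 193.]
wrist xy [ 560.6 -416.4] ang -9.5 size [51.9 36.6] z 27.7 tray [  70.  -549.8] dang -3.5 px [394. 230.]
scene xy [ 557.  -416.7] ang -12.5 size [62.9 41.5] z 29.7 tray [  66.5 -550.5] dang -6.5 px [145. 167.]
scene xy [ 609.3 -279.3] ang -0.6 size [83.3 36.6] z 29.2 tray [ 104.1 -408.4] dang 5.4 px [172. 187.]
scene xy [481.2 125.8] ang -77.7 size [281.8  85.4] z 28.7 tray [-65.6 -18.9] dang -71.7 px [297. 195.]
scene xy [ 751.1 -224.1] ang 84.5 size [198.9  29.5] z 29.6 tray [ 239.4 -338.6] dang 90.5 px [164. 223.]
scene xy [585.6 238.7] ang -5.8 size [81.5 71. ] z 32.5 tray [ 26.4 104.4] dang 0.2 px [322. 228.]
scene xy [699.1 122.4] ang 84.0 size [289.6 151. ] z 43.3 tray [151.5   0.5] dang 90.0 px [275. 245.]
32.15 [ 0.6076872  -0.27805789  0.0986812 ] 0.08585164363861222 0.0
```

Blocks 1 and 2 form a tight pair 71 mm wide, 0.2° off, centred at (26.4,104.4). Next is block C.

```bash
python3 -m creep '[0,0,4,0, 0,0,7,0, 0,0,9,0, 0,0,9.6,0, 0,0,9.6,0]' 1 && python3 -m creep '[0,0,0,0, 0,0,0,0, 0,0,0,0, 0,0,0,0, 0,0,0,0, 0,0,0,0, 0,0,0,0, 0,0,0,0]' -1 && python3 -m creep '[0,0,-3,0, 0,0,-6,0, 0,0,-9.6,0, 0,0,-9.6,0]'
```

```text
clock: 32.83
tool_pos: [0.6083, -0.2784, 0.0038]
ee_rot: [180.0, -0.0, -0.9]
ft_force: [0.6, 0.2, -0.4]
grip_width: 0.0872
gripper_force: 0.0
clock: 33.83
tool_pos: [0.6078, -0.2793, 0.0035]
ee_rot: [180.0, 0.0, -1.0]
ft_force: [0.4, -0.5, -1.1]
grip_width: 0.0359
gripper_force: 30.0
clock: 34.33
tool_pos: [0.6099, -0.2797, 0.1028]
ee_rot: [179.9, -0.4, -1.0]
ft_force: [1.1, -0.5, -1.2]
grip_width: 0.0358
gripper_force: 30.0
```

```bash
python3 -m creep '[-0.4,-4,0,0, -1,-10,0,1, -1.4,-16,0,2, -2,-22,0,3, -2.5,-28,0,4, -3,-34,0,5, -3.5,-39,0,5, -3.8,-43,0,5, -3.8,-43.7,0,5, -3.8,-43.7,0,5]' && python3 -m creep '[0,0,4,0, 0,0,6.5,0, 0,0,7.8,0, 0,0,8.5,0, 0,0,9.1,0, 0,0,9.1,0]'
```

```text
clock: 35.58
tool_pos: [0.5767, 0.1582, 0.0983]
ee_rot: [179.9, 0.1, -6.0]
ft_force: [0.5, -0.8, -1.0]
grip_width: 0.0358
gripper_force: 30.0
clock: 36.33
tool_pos: [0.5778, 0.1584, 0.0088]
ee_rot: [-180.0, -0.0, -6.0]
ft_force: [-0.8, 1.1, -1.4]
grip_width: 0.0356
gripper_force: 30.0
```

```bash
python3 -m creep '[0,0,0,0, 0,0,0,0, 0,0,-0.3,0, 0,0,-1.5,0, 0,0,-4,0, 0,0,-6.1,0, 0,0,-6.1,0]' 0.15 && python3 -m creep '[0,2,0,0, 0,3.3,0,0, 0,3.3,0,0, 0,3.3,0,0, 0,3.3,0,0, 0,3.3,0,0]' -1 && python3 -m creep '[0,0,2,0, 0,0,4,0, 0,0,5.8,0, 0,0,5.8,0, 0,-0.6,5.8,0, 0,-1.2,5.8,0, 0,-1.8,5.8,0, 0,-2.4,5.8,0, 0,-2.9,5.8,0, 0,-3.3,5.8,0]' && python3 -m creep '[0,-0.1,0,0, 0,-0.2,0,0, 0,-0.2,0,0]' && python3 -m creep '[0,-0.1,0,0, 0,-0.2,0,0, 0,-0.2,0,0]'
```

```text
clock: 37.2
tool_pos: [0.5791, 0.1592, 0.0722]
ee_rot: [-179.8, -0.3, -6.0]
ft_force: [0.8, -0.0, -0.5]
grip_width: 0.0497
gripper_force: 0.0
clock: 37.95
tool_pos: [0.5742, 0.1259, 0.0695]
ee_rot: [-180.0, -0.0, -6.0]
ft_force: [0.4, 0.8, 0.1]
grip_width: 0.0023
gripper_force: 0.0
clock: 39.2
tool_pos: [0.5777, 0.1586, 0.0118]
ee_rot: [180.0, -0.0, -6.0]
ft_force: [-0.4, -3.0, 3.3]
grip_width: 0.0007
gripper_force: 1.5
clock: 39.58
tool_pos: [0.5779, 0.1602, 0.0116]
ee_rot: [180.0, -0.0, -6.0]
ft_force: [-1.4, -2.8, 3.7]
grip_width: 0.0001
gripper_force: 1.7
clock: 39.95
tool_pos: [0.5778, 0.1603, 0.0117]
ee_rot: [179.8, 0.1, -6.0]
ft_force: [1.3, -10.2, 5.2]
grip_width: 0.0006
gripper_force: 4.7
```

```bash
python3 - <<'E'
import json
from go import tr
json.dump(tr('t27,27,12,0'),open('cmd.json','w'))
E
python3 go.py t27,19,110,0 546.6,-415.3,100,-9.5; python3 -m creep '[0,0.4,0,0, 0,0.8,0,0, 0,0.8,-3,0, 0,0.8,-6,0, 0,0.8,-9.8,0, 0,0.8,-9.8,0]'
```

```text
[-0.0, 0.8, -9.8, -0.0] -> [577.2 153.8 110.   -6. ]
[2.9, 56.9, 1.0, 3.5] -> [ 546.6 -415.1  100.    -9.5]
clock: 40.7
tool_pos: [0.5793, 0.1559, 0.1129]
ee_rot: [-179.7, -0.4, -6.0]
ft_force: [-0.1, 0.6, -0.4]
grip_width: 0.0007
gripper_force: 0.0
```

```bash
python3 -m creep '[0.4,6,1,1, 0.7,12,1,2, 1,18,1,3, 1.3,24,1,3.5, 1.6,30,1,3.5, 1.9,36,1,3.5, 2.2,42,1,3.5, 2.6,48,1,3.5, 2.9,54,1,3.5, 2.9,56.9,1,3.5]' 1 && python3 -m creep '[0,0,0,0]' && python3 look.py wrist,scene L3
```

```text
clock: 41.95
tool_pos: [0.5454, -0.417, 0.0976]
ee_rot: [-179.9, 0.1, -9.7]
ft_force: [-0.2, -0.2, 0.7]
grip_width: 0.0856
gripper_force: 0.0
clock: 42.08
tool_pos: [0.5452, -0.4161, 0.0974]
ee_rot: [-179.9, 0.1, -9.7]
ft_force: [0.9, -0.3, -0.8]
grip_width: 0.0867
gripper_force: 0.0
wrist xy [ 546.3 -414.3] ang -9.7 size [80.4 35.4] z 27.8 tray [  55.6 -549.2] dang -3.7 px [250. 194.]
scene xy [ 547.8 -413.6] ang -8.1 size [81.  38.4] z 28.9 tray [  57.  -548.4] dang -2.1 px [148. 165.]
scene xy [478.3 133. ] ang -80.3 size [289.7  83.9] z 28.2 tray [-69.3 -12. ] dang -74.3 px [299. 196.]
scene xy [ 751.4 -224.1] ang 84.8 size [198.   27.6] z 29.5 tray [ 239.7 -338.6] dang 90.8 px [164. 223.]
scene xy [585.  222.5] ang 82.8 size [112.5  83. ] z 32.7 tray [27.5 88.1] dang 88.8 px [316. 226.]
scene xy [699.1 122.6] ang 83.9 size [289.3 151. ] z 43.3 tray [151.4   0.7] dang 89.9 px [275. 245.]
42.125 [ 0.54558228 -0.41466427  0.09772866] 0.08665454804790888 0.0
```

```bash
python3 go.py 546.6,-414.5,4,-9.5 546.6,-414.5,100,-9.5 t27,-13,100,0; python3 -m creep '[0,0,4,0, 0,0,7,0, 0,0,9,0, 0,0,9.6,0, 0,0,9.6,0]' 1 && python3 -m creep '[0,0,0,0, 0,0,0,0, 0,0,0,0, 0,0,0,0, 0,0,0,0, 0,0,0,0, 0,0,0,0, 0,0,0,0]' -1 && python3 -m creep '[0,0,-3,0, 0,0,-6,0, 0,0,-9.6,0, 0,0,-9.6,0]'
```

```text
[-0.0, -0.1, 9.6, -0.0] -> [ 546.8 -414.2    4.    -9.5]
[-0.0, 0.0, -9.6, -0.0] -> [ 546.8 -414.2  100.    -9.5]
[-6.2, -53.3, -0.0, -3.5] -> [573.6 121.8 100.   -6. ]
clock: 42.8
tool_pos: [0.547, -0.4143, 0.0039]
ee_rot: [180.0, -0.0, -9.5]
ft_force: [-0.4, 0.3, 0.1]
grip_width: 0.0874
gripper_force: 0.0
clock: 43.8
tool_pos: [0.5464, -0.4144, 0.0035]
ee_rot: [-180.0, 0.0, -9.5]
ft_force: [-0.1, 1.1, 0.9]
grip_width: 0.0357
gripper_force: 30.0
clock: 44.3
tool_pos: [0.5482, -0.4155, 0.1028]
ee_rot: [179.9, -0.4, -9.5]
ft_force: [-0.5, -0.5, -3.0]
grip_width: 0.0358
gripper_force: 30.0
```

```bash
python3 -m creep '[-0.6,-5,0,-1, -1.2,-11,0,-2, -2,-17,0,-3, -2.7,-23,0,-3.5, -3.4,-29,0,-3.5, -4.2,-35,0,-3.5, -5,-41,0,-3.5, -5.7,-47,0,-3.5, -6.2,-52,0,-3.5, -6.2,-53.4,0,-3.5]' && python3 -m creep '[0,0,0,0, 0,0,4,0, 0,0,6.5,0, 0,0,7.8,0, 0,0,8.5,0, 0,0,9.1,0, 0,0,9.1,0]'
```

```text
clock: 45.55
tool_pos: [0.5726, 0.125, 0.0979]
ee_rot: [180.0, 0.1, -5.8]
ft_force: [-0.9, -1.3, -2.0]
grip_width: 0.0363
gripper_force: 30.0
clock: 46.42
tool_pos: [0.5737, 0.1223, 0.0088]
ee_rot: [-180.0, -0.0, -6.0]
ft_force: [0.1, -0.4, -3.1]
grip_width: 0.0355
gripper_force: 30.0
```

```bash
python3 -m creep '[0,0,0,0, 0,0,0,0, 0,0,-0.3,0, 0,0,-1.5,0, 0,0,-4,0, 0,0,-6.1,0, 0,0,-6.1,0]' 0.15 && python3 -m creep '[0,2,0,0, 0,3.3,0,0, 0,3.3,0,0, 0,3.3,0,0, 0,3.3,0,0, 0,3.3,0,0]' -1 && python3 -m creep '[0,0,2,0, 0,0,4,0, 0,0,5.8,0, 0,0,5.8,0, 0,-0.6,5.8,0, 0,-1.2,5.8,0, 0,-1.8,5.8,0, 0,-2.4,5.8,0, 0,-2.9,5.8,0, 0,-3.3,5.8,0]' && python3 -m creep '[0,-0.1,0,0, 0,-0.2,0,0, 0,-0.2,0,0]' && python3 -m creep '[0,-0.1,0,0, 0,-0.2,0,0, 0,-0.2,0,0]'
```

```text
clock: 47.3
tool_pos: [0.5751, 0.1231, 0.0722]
ee_rot: [-179.8, -0.3, -6.0]
ft_force: [-0.4, 0.5, 0.2]
grip_width: 0.0499
gripper_force: 0.0
clock: 48.05
tool_pos: [0.5701, 0.0899, 0.0695]
ee_rot: [180.0, 0.0, -6.0]
ft_force: [-0.0, 0.8, -0.3]
grip_width: 0.002
gripper_force: 0.0
clock: 49.3
tool_pos: [0.5737, 0.1226, 0.0118]
ee_rot: [180.0, -0.0, -6.0]
ft_force: [0.1, -3.0, 3.6]
grip_width: 0.0004
gripper_force: 1.7
clock: 49.68
tool_pos: [0.5738, 0.1244, 0.0116]
ee_rot: [-180.0, -0.0, -6.0]
ft_force: [-0.3, -3.1, 3.2]
grip_width: 0.0006
gripper_force: 1.7
clock: 50.05
tool_pos: [0.5737, 0.1246, 0.0116]
ee_rot: [179.9, 0.1, -6.0]
ft_force: [1.8, -9.3, 3.7]
grip_width: 0.0004
gripper_force: 4.8
```

Row of four in contact. Now push each block to the far wall, starting with the rightmost (place y=14).

```bash
python3 -m creep '[0,0.4,0,0, 0,0.8,0,0, 0,0.8,-3,0, 0,0.8,-5,0, -3,0,-5,0, -6.5,-2.4,-5,0, -6.5,-2.4,-5,0, -6.5,-2.4,-2.5,0, -6.5,-2.4,0,0, -6.5,-2.4,0,0]' && python3 look.py wrist,scene L4 && python3 -m creep '[0.6,0,0,0, 1.0,0,0,0, 1.3,0,0,0, 1.5,0,0,0, 1.7,0,0,0]'
```

```text
clock: 51.3
tool_pos: [0.5111, 0.1563, 0.0098]
ee_rot: [179.9, 0.2, -6.0]
ft_force: [0.2, -0.5, -0.1]
grip_width: 0.001
gripper_force: 0.0
wrist xy [619.2 142.2] ang 83.9 size [251.8   0.9] z 28.4 tray [69.9 11.8] dang 89.9 px [256.  45.]
wrist xy [570.5 206.4] ang 84.6 size [146.5 104.6] z 31.7 tray [14.8 70.6] dang 90.6 px [142. 130.]
wrist xy [510.8   2.9] ang -5.3 size [31.5  3.1] z 25.2 tray [ -23.3 -138. ] dang 0.7 px [506. 228.]
wrist xy [517.2 155.1] ang 82.7 size [18.9  9.4] z 28.6 tray [-32.9  14. ] dang 88.7 px [252. 234.]
wrist xy [490.5 255.9] ang 84.2 size [61.1  2.8] z 28.2 tray [-69.9 111.5] dang 90.2 px [101. 291.]
wrist xy [469.7  62.1] ang 83.5 size [60.9  3. ] z 28.2 tray [-70.4 -83.4] dang 89.5 px [404. 291.]
scene xy [582.1 202.5] ang 84.8 size [144.2  80.2] z 32.6 tray [26.8 67.9] dang 90.8 px [311. 224.]
scene xy [ 751.  -225.5] ang 84.9 size [201.3  28.1] z 29.2 tray [ 239.5 -340. ] dang 90.9 px [164. 223.]
scene xy [699.  122.2] ang 84.3 size [289.2 151.3] z 43.3 tray [151.4   0.3] dang 90.3 px [276. 245.]
51.35 [0.51206006 0.15683862 0.01103329] 0.0004979952161155247 0.0
clock: 52.02
tool_pos: [0.528, 0.155, 0.0115]
ee_rot: [180.0, 0.1, -6.0]
ft_force: [-2.6, 0.5, 2.0]
grip_width: 0.0006
gripper_force: 1.2
```

```bash
python3 -m creep '[0.1,0,0,0, 0.2,0,0,0, 0.2,0,0,0]' && python3 -m creep '[0.1,0,0,0, 0.2,0,0,0, 0.2,0,0,0]' && python3 -m creep '[0.1,0,0,0, 0.1,0,0,0]'
```

```text
clock: 52.4
tool_pos: [0.53, 0.1549, 0.0114]
ee_rot: [180.0, 0.1, -6.0]
ft_force: [-4.6, 0.7, 3.9]
grip_width: 0.0002
gripper_force: 2.3
clock: 52.78
tool_pos: [0.53, 0.1548, 0.0114]
ee_rot: [179.9, 0.3, -6.0]
ft_force: [-10.6, 3.4, 8.0]
grip_width: 0.0002
gripper_force: 5.5
clock: 53.02
tool_pos: [0.5301, 0.1547, 0.0114]
ee_rot: [179.9, 0.4, -6.0]
ft_force: [-13.5, 6.0, 9.7]
grip_width: 0.0001
gripper_force: 7.1
```

```bash
for i in 1; do python3 -m creep '[-0.8,0,0,0, -1,-1.8,0,0, -1,-3.6,0,0, -1,-3.6,0,0, -0.7,-3.6,0,0, -0.5,-3.6,0,0, -0.3,-3.6,0,0, -0.1,-3.6,0,0, 0,-3.6,0,0]'; done
python3 -m creep '[-0.8,0,0,0, -1,-1.8,0,0, -1,-3.6,0,0, -1,-3.6,0,0, -0.7,-3.6,0,0, -0.5,-3.6,0,0, -0.3,-3.6,0,0, -0.1,-3.6,0,0, 0,-3.6,0,0]'
python3 -m creep '[-0.8,0,0,0, -1,-1.8,0,0, -1,-3.5,0,0, -1,-3.5,0,0, -0.7,-3.5,0,0, -0.5,-3.5,0,0, -0.3,-3.5,0,0, -0.1,-3.5,0,0, 0,-3.5,0,0]'
```

```text
clock: 54.15
tool_pos: [0.5339, 0.1904, 0.0113]
ee_rot: [179.9, 0.4, -6.1]
ft_force: [-14.1, 8.1, 9.0]
grip_width: 0.0005
gripper_force: 7.4
clock: 55.28
tool_pos: [0.5377, 0.2262, 0.0113]
ee_rot: [179.9, 0.4, -6.1]
ft_force: [-14.0, 7.9, 6.6]
grip_width: 0.0003
gripper_force: 7.6
clock: 56.4
tool_pos: [0.5413, 0.261, 0.0113]
ee_rot: [179.9, 0.4, -6.1]
ft_force: [-14.6, 6.9, 6.4]
grip_width: 0.0005
gripper_force: 7.6
```

Each block now butts the far wall. I'll back off, lift clear and check.

```bash
python3 -m creep '[-0.4,0,0,0, -1,0,0,0, -1,0,-3,0, -1,0,-6,0, -1,0,-10,0, -1,10,-15,0, -6,22,-17,0, -8,30,-17,0, -8,30,-17,0]' && python3 look.py wrist,scene,top L5; python3 -c "
import cv2
a=cv2.imread('pics/L5scene.png')[170:300,230:370];b=cv2.imread('pics/L5top.png')[110:240,140:280]
cv2.imwrite('pics/c5.png',cv2.resize(cv2.hconcat([a,b]),None,fx=2.8,fy=2.8))"
```

```text
clock: 57.52
tool_pos: [0.4588, 0.0337, 0.1724]
ee_rot: [-180.0, -0.1, -6.0]
ft_force: [0.4, -1.5, 0.4]
grip_width: 0.0005
gripper_force: 0.0
wrist xy [548.6 140. ] ang 84.0 size [282.3 142.2] z 31.5 tray [0.  2.3] dang 90.0 px [83. 81.]
scene xy [489.  118.5] ang -70.8 size [307.3 121.3] z 28.3 tray [-57.  -25.3] dang -64.8 px [295. 196.]
scene xy [583.1 202.3] ang 85.3 size [145.1  79. ] z 32.7 tray [27.7 67.8] dang 91.3 px [311. 224.]
scene xy [ 751.6 -225. ] ang 84.5 size [201.2  27.9] z 29.2 tray [ 240.  -339.5] dang 90.5 px [164. 223.]
scene xy [698.9 123.1] ang 84.0 size [290.9 151. ] z 43.4 tray [151.2   1.2] dang 90.0 px [275. 245.]
top xy [ 747.9 -229.1] ang 84.9 size [205.   28.2] z 28.5 tray [ 236.8 -343.9] dang 90.9 px [333. 122.]
top xy [584.7 192.1] ang 84.3 size [175.1  92.5] z 31.3 tray [30.5 57.9] dang 90.3 px [188. 180.]
top xy [699.1   4. ] ang -22.4 size [86.1 39.7] z 43.3 tray [ 163.9 -117.2] dang -16.4 px [258. 138.]
57.625 [0.45702075 0.03157907 0.17277601] 7.453872847284896e-05 0.0
```

View pics/c5.png

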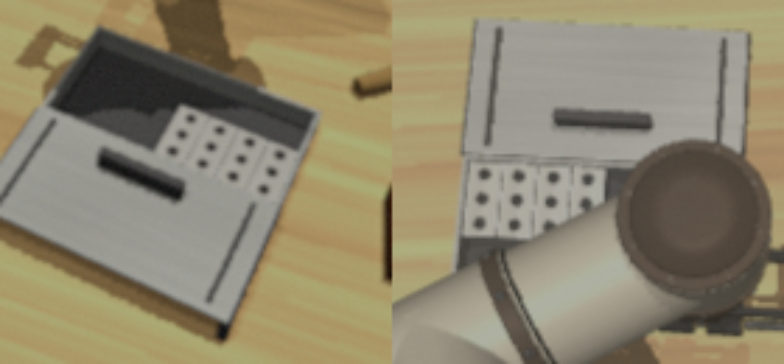

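The scene and top crops show all four blocks in one tight, square row in the tray's left far corner (scene crop about (225,150), top crop about (535,200)). The cover is still open. To shut it I'll push the bar from its far side with the fingers closed. First I'll settle and read the pose.

```bash
python3 -m creep '[0,0,0,0, 0,0,0,0, 0,0,0,0]' -1
python3 - <<'E'
import json; from h import *
s=get_state(); p=s['tool_pos']*1000; json.dump([p[0],p[1],p[2]+.5,float(s['ee_rot'][2])],open('cmd.json','w'))
E
python3 go.py t138,0,180,0 t138,0,47,0
```

```text
clock: 58.05
tool_pos: [0.4599, 0.0365, 0.1714]
ee_rot: [180.0, 0.0, -5.9]
ft_force: [-0.0, -0.4, -0.0]
grip_width: 0.0004
gripper_force: 0.0
[21.6, -11.0, -0.8, 0.1] -> [686.2 123.5 179.9  -6. ]
[-0.0, 0.0, 13.3, -0.0] -> [686.2 123.5  46.9  -6. ]
```

```bash
python3 -m creep '[5,-3,-0.8,0, 10,-5,-0.8,0, 15,-8,-0.8,0, 20,-10,-0.8,0, 21.6,-11,-0.8,0, 21.6,-11,-0.8,0, 21.6,-11,-0.8,0]' -1 && python3 -m creep '[0,0,5,0, 0,0,9,0, 0,0,12,0, 0,0,13.3,0, 0,0,13.3,0]' && python3 -m creep '[-0.5,0,0,0, -1,0,0,0, -1.5,0,0,0, -2,0,0,0]'
```

```text
clock: 58.92
tool_pos: [0.6853, 0.1226, 0.1792]
ee_rot: [180.0, 0.1, -6.0]
ft_force: [-0.1, -0.1, -0.2]
grip_width: 0.0006
gripper_force: 0.0
clock: 59.55
tool_pos: [0.6855, 0.1223, 0.0469]
ee_rot: [180.0, 0.0, -6.0]
ft_force: [0.3, -0.1, -0.1]
grip_width: 0.0001
gripper_force: 0.0
clock: 60.05
tool_pos: [0.667, 0.125, 0.0483]
ee_rot: [-179.9, -0.2, -6.0]
ft_force: [2.5, -0.1, 2.3]
grip_width: 0.0004
gripper_force: 1.4
```

```bash
python3 -m creep '[-1.4,0,0,0, -2.8,0,0,0, -4.2,0,0,0, -5.6,0,0,0, -7,0,0,0, -8.4,0,0,0, -9.8,0,0,0, -11.2,0,0,0, -12.3,0,0,0, -13,0,0,0]' && python3 -m creep '[-0.1,0,0,0, -0.3,0,0,0, -0.5,0,0,0, -0.5,0,0,0]' && python3 -m creep '[-0.1,0,0,0, -0.3,0,0,0, -0.3,0,0,0]'
```

```text
clock: 61.3
tool_pos: [0.5356, 0.1381, 0.0465]
ee_rot: [180.0, 0.1, -6.0]
ft_force: [3.0, 0.4, 1.4]
grip_width: 0.0007
gripper_force: 1.5
clock: 61.8
tool_pos: [0.5314, 0.1382, 0.0464]
ee_rot: [179.9, 0.1, -6.0]
ft_force: [2.7, -1.1, -2.0]
grip_width: 0.0008
gripper_force: 1.2
clock: 62.18
tool_pos: [0.5313, 0.1386, 0.0467]
ee_rot: [-180.0, -0.2, -6.0]
ft_force: [10.5, -6.8, -6.8]
grip_width: 0.0007
gripper_force: 5.6
```

```bash
python3 -m creep '[-0.2,0,0,0, -0.4,0,0,0, -0.4,0,0,0]' && python3 -m creep '[0.3,0,0,0, 0.8,0,0,0, 1.4,0,0,0, 1.4,0,-4,0, 1.4,0,-8,0, -2,8,-14,0, -6,16,-15,0, -12,22,-15,0, -16,28,-15,0, -16,28,-15,0]' && python3 -m creep '[0,0,0,0, 0,0,0,0]'
python3 - <<'E'
from h import *
for n in ['top','scene']:
    c=get_calibration(n); p,d=camera(n); save('F'+n,p)
    for z0,z1 in [(.034,.05),(.055,.075)]:
        for o in comps(c,p,d,z0,z1,(.4,.9,-.05,.32),60): print(n,*[np.round(v,1) for v in o])
E
python3 -c "
import cv2
a=cv2.imread('pics/Fscene.png')[130:290,180:380];b=cv2.imread('pics/Ftop.png')[90:250,130:330]
cv2.imwrite('pics/cF.png',cv2.resize(cv2.hconcat([a,b]),None,fx=2,fy=2))"
```

```text
clock: 62.55
tool_pos: [0.5313, 0.1388, 0.0469]
ee_rot: [-179.9, -0.7, -5.9]
ft_force: [22.2, -12.3, -14.3]
grip_width: 0.0005
gripper_force: 11.6
clock: 63.8
tool_pos: [0.3558, -0.0986, 0.1948]
ee_rot: [-180.0, 0.0, -5.9]
ft_force: [-0.3, -1.2, 1.1]
grip_width: 0.0009
gripper_force: 0.0
clock: 64.05
tool_pos: [0.3579, -0.0976, 0.1949]
ee_rot: [-180.0, -0.0, -6.0]
ft_force: [0.1, 0.1, 0.6]
grip_width: 0.0006
gripper_force: 0.0
top 624.2 129.8 -6.1 300.6 297.0 40.5 5357 [213. 189.]
top 514.8 141.6 84.0 100.2 12.1 66.2 170 [210. 203.]
scene 622.5 130.5 -6.2 302.6 297.8 42.2 3595 [294. 214.]
scene 515.0 142.4 82.9 98.6 16.1 66.3 155 [299. 197.]
```

View pics/cF.png

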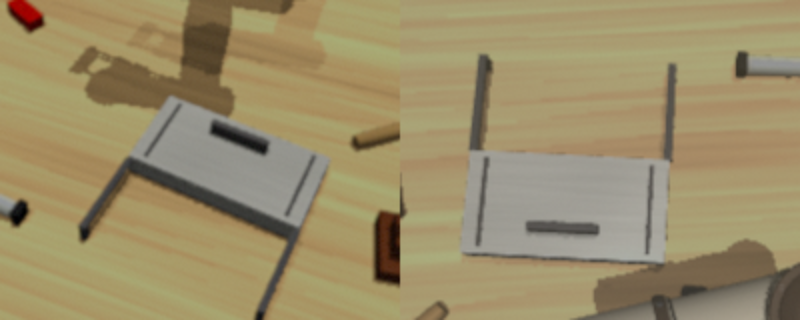

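The crops show the cover square over the tray (top crop about (565,205)). The bar is at x≈514.8 mm, the same reading as when I pulled the cover hard shut earlier. The arm is clear, so I'll hand in.

```bash
python3 -c "
from bench import sign_off; print(sign_off())"
```

```text
the job is handed in; nothing more can be done
None
```

I handed the job in at about 64 s of the 210 s allowed: four blocks (all that were present) lie in a tight row against the left and far walls, with the cover slid back to its shut stop; the hammer, clamp and reamer were not touched, and the hand-in returned no verdict.

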